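Cover the cake, then open the sanitiser

ROBOT

A 7-joint arm with a two-finger parallel gripper is mounted at the origin on the work surface. World frame = base frame: x ahead of the robot, y to its left, z up, the work surface at z = 0. Lengths are in m, angles in degrees, forces in N, time in s.
With the tool pointing down it reaches from about 0.35 to 0.775 m from the base axis. Payload 3.1 kg.
Tool frame: the origin (TCP) lies on the centre line of the jaws, within the pads' length; the fingertips stand 17 mm ahead of it and the grasp point (between the pads) lies 2 mm behind it (robot.tip_reach is the distance from the TCP to the fingertips, in m); z points along the fingers, y is the direction in which the jaws open and shut (so a half turn about z gives the same grasp; the last joint's range is limited). The gripper opens to 85 mm and grips with 20 to 120 N. Pads are 22 mm wide; open, the fingers measure 114 mm over their backs; the gripper's body (76 mm by 85 mm) begins 54 mm behind the grasp point. The pads swing forward as they close: fully open they stand 13 mm farther back than shut.
Start: joints at [-67.706, 17.813, 0.802, 86.603, -0.252, 75.585, -1.558], TCP at [0.23, 0.5, 0.217] pointing down, gripper open.
Joint ranges: [-154.91, 154.91], [-16.99, 109.72], [-72.82, 74.43], [7.12, 147.25], [-82.49, 262.49], [11.32, 116.49], [-174.64, 174.64]. Speed limits (degrees/s): [159.86, 159.86, 180, 180, 180, 180, 180].

INTERFACE

Orientations are given as [roll, pitch, yaw] about the fixed x, y, z axes, in that order (R = Rz(yaw) Ry(pitch) Rx(roll)).
In Python, from station import robot, fingers, vision, workorder, recognise gives the robot as it stands. Calls block until the motion is done:
- robot.move_to(position, orientation): joint-space move of the TCP to a pose.
- robot.line_to(position, orientation=None, velocity=0.15, f_stop=None): straight line of the TCP; orientation=None keeps the orientation; velocity is the mean speed in m/s. With f_stop (N) it stops when the force on the tool has changed by that much, and returns True; else False.
- robot.move_j(angles): joint-space move.
- fingers.gripper_to(opening, force=None): opening from 0.0 (shut) to 1.0 (fully open); force is the grip in N (None keeps the last); returns when the fingers have stopped.
- robot.pause(seconds).
- robot.inverse_kinematics(position, orientation): joint angles nearest the present ones, or None.
- vision.grab_frame(name): name is "side" or "top" or "wrist"; returns the picture (400x640x3 uint8, red, green, blue); there is no depth.
- vision.calibration(name): a dict with "mtx" (3x3 intrinsics, pixels), "extrinsics" (4x4, takes a point from world to camera coordinates); the wrist camera has in their place "T_tool_cam" (4x4, takes a point from camera to tool coordinates, whose origin is the TCP and whose axes are the flange's). Camera axes: x right, y up, looking along -z (the intrinsics and any distortion apply to the point x, -y, -z); pixel columns grow to the right and rows downward; lengths in m; the calibration is good to about 2 mm. The wrist camera is an equidistant fisheye: a pixel r from the principal point sees the ray r / f radians off the axis. A picture is of the moment at which its call begins: read the wrist's pose just before it. calibration takes no time and is no camera call.
A pose or a line that the arm cannot do raises robot.PlanningError and nothing moves.
- workorder.close_job(): hands the job in, once; it reports no verdict.
Trained networks look in the newest picture that a camera, given by its name, has taken for a name from the list of things; names that differ only in an ending like _2 or _b are one class to them, and where a whole thing is asked for, a point or a joint stands for the part that bears it (a point fixed in the world has none). Each returns a list of dicts, best first, with "p" (0 to 1); they miss things now and then, are a little off and sometimes report something else, mostly with a low value. They report only what shows in the picture. A call takes as long as a camera call. They do not tell look-alikes from the thing itself.
- recognise(label, camera): "rect" ([centre column, centre row, width, height] in pixels, round what is visible of it).
Readings, each from a call of its own:
- robot.current_time_s(): time.
- robot.current_joint_positions(): joint angles.
- robot.current_dq(): joint speeds.
- robot.current_joint_torque(): joint torques, N m.
- robot.current_tool_pos(): TCP position.
- robot.current_eef_rot(): TCP orientation.
- robot.current_contact_force(): force on the tool from outside, world axes, zero at the start.
- robot.current_torque(): the same for the moment, N m.
- robot.current_finger_gap(): opening from 0.0 (shut) to 1.0 (fully open).
Only numpy, scipy, OpenCV 4.12 (cv2) and the standard library are available. Lean on these libraries where they do the work, as an engineer would, in place of code of your own. Each camera call takes 0.05 s, during which the arm holds its last target.

TASK

The cake has to be covered before the sanitiser is opened: fold the carton's brown inner flap down flat, then the white outer flap down over it. Then push the red safety cap of the bottle down, twist it a quarter turn counter-clockwise (seen from above) while it is pressed, and lift it off. Finish while still holding the cap, level and still, straight above the bottle with about 6 cm of clear air under it, and leave the other things on the bench where they stand.

Things in the scene. Friction and masses are not known exactly. Their poses are not given: they have to be found in the camera images.
- carton: Open white cake carton, 180 x 180 mm and 90 mm high, fixed to the bench, a golden sponge cake inside (its top 58 mm above the bench). Origin: centre of its underside on the bench. Its own +y side carries the hinge of the inner flap, its own -y side the hinge of the outer flap; both hinge lines run along its x. Its place, and a yaw of up to about 0.4 rad, vary; it may stand left or right of the bottle.
- inner_flap (a joint): Angle of the brown inner flap (rad): 0 lying flat and shut, 1.57 upright, more when leaning outward; starts at 1.45 to 1.95. Rigid board 174 mm along the hinge, 100 mm from hinge to free edge, 3 mm thick; it stops at 0 by itself, and a crease friction of about 0.035 N m holds it at any angle. Push it from outside, inward and down.
- inner_flap_hinge (a point): Middle of the inner flap's hinge line, on the face of the flap that is up when shut, 93.5 mm above the bench, 90 mm from the carton's centre along the carton's +y.
- inner_flap_edge (a point): Middle of the inner flap's free edge, on the same face, 100 mm from the hinge; moves with the flap.
- outer_flap (a joint): Angle of the white outer flap with a round red sticker (rad): 0 shut flat over the inner flap, 1.57 upright, more when leaning outward; starts at 1.45 to 1.95. 174 mm along the hinge, 110 mm from hinge to free edge, 3 mm thick; stops at 0 by itself, same friction. To be shut after the inner one.
- outer_flap_hinge (a point): Middle of the outer flap's hinge line, on the face that is up when shut, 97.5 mm above the bench, 90 mm from the carton's centre along the carton's -y.
- outer_flap_edge (a point): Middle of the outer flap's free edge, on the same face, 110 mm from the hinge; moves with the flap.
- bottle: Blue sanitiser bottle, 86 mm across, white label with an orange band, held fast in a steel holder bolted to the bench (plate 130 x 130 mm): it neither turns nor moves. Origin: centre of the holder's underside on the bench, z up along the bottle's axis. The broad shoulder (72 mm across) ends 142 mm above the bench, a collar 38 mm across at 150 mm.
- bottle_mouth (a point): Centre of the top of the bottle's neck, inside the cap, 177 mm above the bench.
- cap_center (a point): Centre, half-way up, of the red push-and-turn cap (32 mm high, about 35 g): 181 mm above the bench while locked on, top at 197 mm. The ribbed upper 14 mm are 50 mm across and are the part to grip, from above, at any yaw; the skirt below is 46 mm across. Locked, it cannot be turned or lifted.
- cap: The same cap; origin at its underside, z up; its x (white bar on top) lies along the bottle's x while locked. A springy seal holds it up (about 3 N, about 10 N at 5 mm down; it bottoms at 6 mm). Pressed 4 to 6 mm down it turns counter-clockwise from above, never clockwise; between 50 and 125 degrees of turn (best 80 to 90) it is free to be lifted straight off.
- spatula: Bystander: spatula lying on the bench near the middle, 250 mm long.
- jar: Bystander: amber jar, 58 mm across, 85 mm high, behind the middle.
- cup: Bystander: white cup, 70 mm across, 80 mm high, at the left.
- can: Bystander: yellow can, 60 mm across, 100 mm high, on the right.
Things that resemble listed ones, but are neither listed nor needed, are in the scene too. Of the things that look like the cap, the middle-sized one is meant. Leave any green look-alike of the bottle alone.

How it is judged (in metres and radians):
On the way, in this order (a step that is already met when the one before it is completed fails the run):
1. the inner flap lies flat while the outer one is still up (value of joint inner_flap below 0.15 rad and value of joint outer_flap above 0.6 rad), for 0.1 s.
2. the outer flap lies flat over the inner one (value of joint each of inner_flap, outer_flap below 0.15 rad), for 0.2 s.
3. the cap is pressed down (z of cap_center in the frame of bottle_mouth below 0.0012 m), for 0.05 s.
4. the cap is turned while still on the neck (angle between the x axis of cap and the x axis of bottle, either way round above 0.75 rad and z of cap_center in the frame of bottle_mouth below 0.012 m).
At the end, for the whole second after the job is handed in: Both flaps lie flat (within 0.15 rad); the cap is held in the fingers (more than 1 N), not touching the bottle, its centre 40 to 130 mm above the bottle's mouth and within 35 mm of its axis, tilted less than 0.35 rad, at rest (under 0.03 m/s) (all of step 2 and z of cap_center in the frame of bottle_mouth between 0.04 and 0.13 m and horizontal distance between cap_center and bottle_mouth below 0.035 m and angle between cap's own z axis and vertical below 0.35 rad and contact force between the fingers and cap above 1 N and contact force between cap and bottle below 0.1 N and linear speed of cap below 0.03 m/s); the arm keeps its last pose, push and grip.
It fails at once if the cap is taken off while the cake is not covered (z of cap_center in the frame of bottle_mouth above 0.015 m and value of joint any of inner_flap, outer_flap above 0.3 rad).
It fails at once if a bystander is shifted or upset (distance of any of spatula, jar, cup, can from where it was at the start of the episode above 0.03 m or angle between any of spatula, jar, cup, can's own z axis and vertical above 0.35 rad).
It also fails if it takes over 58 s, if anything falls off the work surface, if the arm or the gripper's body presses on something with over 40 N, if the wrist force passes 120 N, or if a joint passes its speed limit or range.

## Working session

There is one attempt and no reset: what is moved stays moved. The work goes in short steps, each a Python script; the robot and the scene stay as the last script left them, time stands still between calls to the robot, and variables do not carry over. Pictures are saved under pics/ and viewed, and the job is handed in when it is done.

```bash
ls; mkdir -p pics; python3 - <<'E'
from station import robot, fingers, vision, workorder, recognise
import cv2, numpy as np
for n in ["side","top","wrist"]:
    im=vision.grab_frame(n); cv2.imwrite(f"pics/a_{n}.png",im[:,:,::-1])
    c=vision.calibration(n); print(n,{k:np.round(v,4).tolist() if not isinstance(v,str) else v for k,v in c.items()})
    for l in ["carton","inner_flap","outer_flap","bottle","cap","spatula","jar","cup","can"]:
        print(l,[(np.round(d["rect"],1).tolist(),round(d["p"],2)) for d in recognise(l,n)])
print(robot.current_time_s(),robot.current_tool_pos(),robot.current_eef_rot())
E
```

```text
pics
side {'mtx': [[519.9917, 0.0, 320.4197], [0.0, 519.9917, 205.8838], [0.0, 0.0, 1.0]], 'extrinsics': [[-0.9187, -0.3945, 0.0188, 0.4858], [0.2152, -0.46, 0.8615, -0.2454], [-0.3312, 0.7955, 0.5075, -1.499], [0.0, 0.0, 0.0, 1.0]]}
carton [([327.1, 191.8, 49.9, 78.4], 0.93)]
inner_flap [([330.3, 193.8, 51.0, 27.5], 0.79)]
outer_flap [([338.1, 162.4, 33.9, 33.5], 0.85)]
bottle [([310.6, 354.4, 72.5, 88.9], 0.69), ([294.6, 274.1, 57.6, 61.0], 0.55)]
cap [([292.4, 234.6, 17.9, 20.8], 0.87), ([330.2, 311.8, 14.9, 25.2], 0.87), ([288.9, 319.3, 16.7, 18.0], 0.56)]
spatula [([323.3, 248.1, 30.8, 13.6], 0.89)]
jar [([280.2, 228.8, 16.6, 31.4], 0.76)]
cup [([217.9, 324.1, 27.6, 42.2], 0.82), ([281.4, 228.6, 16.4, 33.5], 0.27)]
can []
top {'mtx': [[438.4247, 0.0, 319.6782], [0.0, 438.4247, 208.4835], [0.0, 0.0, 1.0]], 'extrinsics': [[-0.0051, -0.9999, 0.0125, -0.013], [0.9862, -0.0029, 0.1654, -0.5536], [-0.1653, 0.0131, 0.9862, -1.4272], [0.0, 0.0, 0.0, 1.0]]}
carton [([379.4, 203.6, 74.5, 64.6], 0.89)]
inner_flap [([351.0, 208.1, 10.7, 58.4], 0.76), ([246.7, 212.9, 21.7, 18.0], 0.65)]
oute
[... 278 characters left out ...]
)]
jar [([313.2, 174.6, 16.8, 23.4], 0.72), ([413.0, 198.5, 11.2, 56.0], 0.17)]
cup [([173.1, 195.3, 27.6, 23.7], 0.77), ([252.4, 217.4, 53.2, 48.3], 0.21)]
can [([454.1, 210.5, 24.0, 24.2], 0.69)]
wrist {'mtx': [[309.7069, 0.0, 317.0706], [0.0, 309.7069, 202.7619], [0.0, 0.0, 1.0]], 'T_tool_cam': [[0.0012, 0.9654, 0.2608, 0.0657], [1.0, -0.0012, -0.0004, 0.0005], [-0.0, 0.2608, -0.9654, -0.1576], [0.0, 0.0, 0.0, 1.0]]}
carton []
inner_flap []
outer_flap []
bottle [([340.7, 274.7, 109.6, 131.6], 0.58)]
cap [([236.8, 321.2, 31.3, 42.5], 0.62)]
spatula [([142.6, 388.5, 19.6, 15.4], 0.56)]
jar []
cup []
can []
1.5 [0.22966561 0.49979234 0.21670784] [1.79996587e+02 2.70491961e-03 1.55323274e+02]
```

View pics/a_side.png

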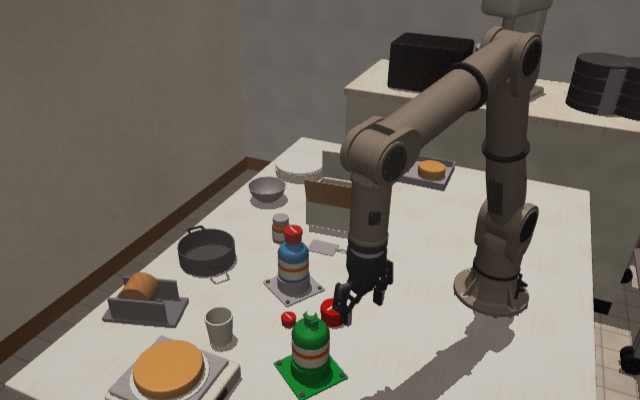

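View pics/a_top.png

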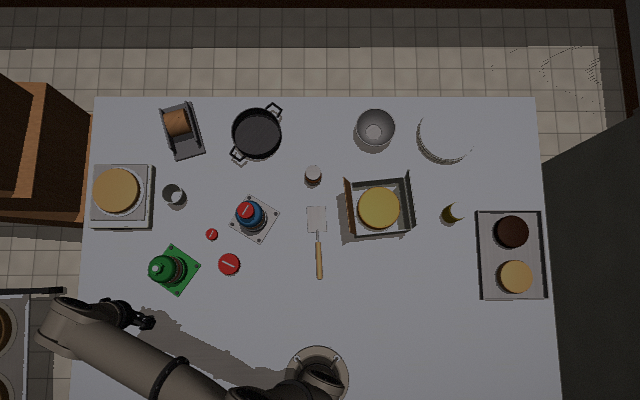

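View pics/a_wrist.png

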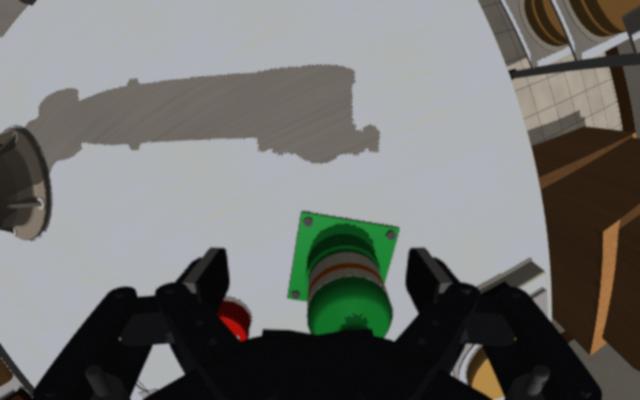

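```bash
cat > h.py <<'E'
from station import robot, fingers, vision, workorder, recognise
import cv2, numpy as np
from scipy.spatial.transform import Rotation as R
def ray(name,uv,pose=None):
    c=vision.calibration(name);K=c["mtx"];x=(uv[0]-K[0][2])/K[0][0];y=(uv[1]-K[1][2])/K[1][1]
    if name!="wrist":
        E=np.array(c["extrinsics"]);d=np.array([x,-y,-1.]);Rm=E[:3,:3]
        return -Rm.T@E[:3,3],(Rm.T@d)/np.linalg.norm(d)
    r=np.hypot(x,y);s=np.sin(r)/r if r>1e-9 else 1
    d=np.array([x*s,-y*s,-np.cos(r)])
    T=np.array(c["T_tool_cam"]);p,o=pose;W=R.from_euler('xyz',o,degrees=True).as_matrix()
    return W@T[:3,3]+p, W@T[:3,:3]@d
def atz(name,uv,z,pose=None):
    o,d=ray(name,uv,pose);return o+d*(z-o[2])/d[2]
def proj(name,P,pose=None):
    c=vision.calibration(name);K=c["mtx"];P=np.atleast_2d(P).astype(float)
    if name!="wrist":
        E=np.array(c["extrinsics"]);q=P@E[:3,:3].T+E[:3,3];x=q[:,0]/-q[:,2];y=-q[:,1]/-q[:,2]
    else:
        T=np.array(c["T_tool_cam"]);p,o=pose;W=R.from_euler('xyz',o,degrees=True).as_matrix()
        t=(P-p)@W;q=(t-T[:3,3])@T[:3,:3];a=np.arctan2(np.hypot(q[:,0],q[:,1]),-q[:,2]);h=np.hypot(q[:,0],q[:,1])
        x=q[:,0]/h*a;y=-q[:,1]/h*a
    return np.c_[x*K[0][0]+K[0][2],y*K[1][1]+K[1][2]]
def tri(rays):
    A=0;b=0
    for o,d in rays:
        M=np.eye(3)-np.outer(d,d);A=A+M;b=b+M@o
    p=np.linalg.solve(A,b);return p,[np.linalg.norm((np.eye(3)-np.outer(d,d))@(p-o)) for o,d in rays]
def pose(): return robot.current_tool_pos(),robot.current_eef_rot()
def snap(n,f):
    p=pose();im=vision.grab_frame(n);cv2.imwrite("pics/"+f+".png",im[:,:,::-1]);return im,p
E
python3 - <<'E'
from h import *
print("cap",atz("top",(245.5,210.5),.197), tri([ray("top",(245.2,209.7)),ray("side",(292.4,234.6))]))
print("plate",[atz("top",u,.005).round(3) for u in [(258,196),(280,213),(258,242),(230,222)]])
print("fingerdown yaw"); 
for n,u in dict(jar=(313,182),can=(452,218),bigcap=(229,266),smallcap=(211.5,236)).items(): print(n,atz("top",u,.0).round(3))
im=cv2.imread("pics/a_top.png")
cv2.imwrite("pics/a_crop.png",cv2.resize(im[150:260,200:470],None,fx=2.9,fy=2.9,interpolation=cv2.INTER_CUBIC))
E
```

```text
cap [0.52274541 0.2096438  0.197     ] (array([0.52630643, 0.21298735, 0.17712194]), [np.float64(0.0022457148369769667), np.float64(0.002245714836977183)])
plate [array([0.605, 0.198, 0.005]), array([0.545, 0.121, 0.005]), array([0.445, 0.195, 0.005]), array([0.514, 0.292, 0.005])]
fingerdown yaw
jar [0.655 0.007 0.   ]
can [ 0.526 -0.475  0.   ]
bigcap [0.365 0.292 0.   ]
smallcap [0.467 0.355 0.   ]
```

View pics/a_crop.png

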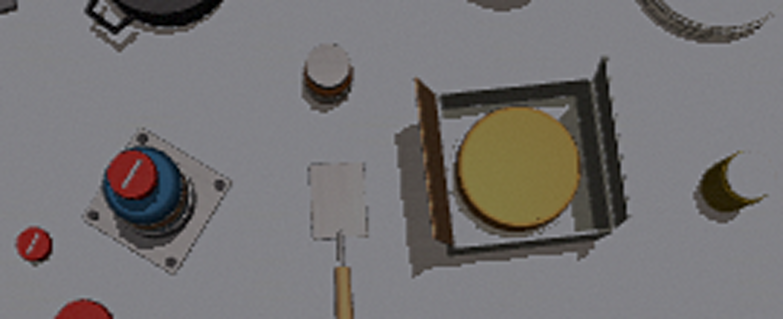

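```bash
python3 - <<'E'
from h import *
for u in [(354.1,237.2),(411,230.3),(404,178),(351.7,183.4)]: print(atz("top",u,.09).round(3))
for q,o in [([.40,-.17,.40],[180,0,180]),([.40,-.17,.40],[180,0,0]),([.35,-.17,.40],[180,0,90]),([.35,.1,.45],[180,0,180]),([.35,.1,.45],[180,0,0])]:
    r=robot.inverse_kinematics(q,o); print(q,o,None if r is None else np.round(r,0))
E
```

```text
[ 0.452 -0.125  0.09 ]
[ 0.474 -0.31   0.09 ]
[ 0.648 -0.294  0.09 ]
[ 0.63  -0.121  0.09 ]
[0.4, -0.17, 0.4] [180, 0, 180] [-21.   2.  44.  81.  -1.  98. 113.]
[0.4, -0.17, 0.4] [180, 0, 0] [-34.   2.  57.  81.  -2.  98. -67.]
[0.35, -0.17, 0.4] [180, 0, 90] [-4. -4. 25. 86.  2. 98. 21.]
[0.35, 0.1, 0.45] [180, 0, 180] [-44.  -6.  22.  81.   2. 105.  69.]
[0.35, 0.1, 0.45] [180, 0, 0] [ -50.   -7.   27.   81.    3.  105. -112.]
```

```bash
python3 - <<'E'
from h import *
try: robot.line_to([.25,.5,.38],velocity=.3)
except Exception as e: print(e); robot.line_to([.23,.5,.33],velocity=.3)
fingers.gripper_to(0.0)
print(pose(),robot.current_time_s())
robot.move_to([.42,.18,.42],[180,0,180]); im,p=snap("wrist","b1"); print(p)
for l in ["bottle","cap","inner_flap"]:print(l,[(np.round(d["rect"],1).tolist(),round(d["p"],2)) for d in recognise(l,"wrist")])
robot.move_to([.42,-.16,.42],[180,0,180]); im,p=snap("wrist","b2"); print(p)
for l in ["carton","inner_flap","outer_flap"]:print(l,[(np.round(d["rect"],1).tolist(),round(d["p"],2)) for d in recognise(l,"wrist")])
print(robot.current_time_s())
E
```

```text
(array([0.25002896, 0.50001575, 0.38006384]), array([1.79988821e+02, 1.40048858e-03, 1.55316895e+02])) 2.9667
(array([0.41958267, 0.18136547, 0.41978027]), array([ 1.79968618e+02, -2.90902037e-02, -1.79873213e+02]))
bottle [([333.4, 204.6, 87.1, 81.1], 0.79), ([474.1, 126.6, 95.4, 90.5], 0.72)]
cap [([378.7, 132.7, 39.6, 41.0], 0.94), ([343.2, 248.1, 38.9, 33.1], 0.66), ([409.6, 187.2, 20.5, 19.3], 0.54)]
inner_flap [([147.4, 244.6, 36.1, 109.4], 0.72)]
(array([ 0.42076646, -0.15825983,  0.41980276]), array([ 1.79952467e+02, -6.90191467e-03, -1.79817157e+02]))
carton [([289.6, 230.9, 158.7, 111.6], 0.69)]
inner_flap [([352.0, 236.6, 28.0, 92.3], 0.72)]
outer_flap [([225.9, 242.7, 35.8, 81.8], 0.72)]
6.0167
```

```bash
ls pics
```

```text
a_crop.png
a_side.png
a_top.png
a_wrist.png
b1.png
b2.png
```

View pics/b1.png

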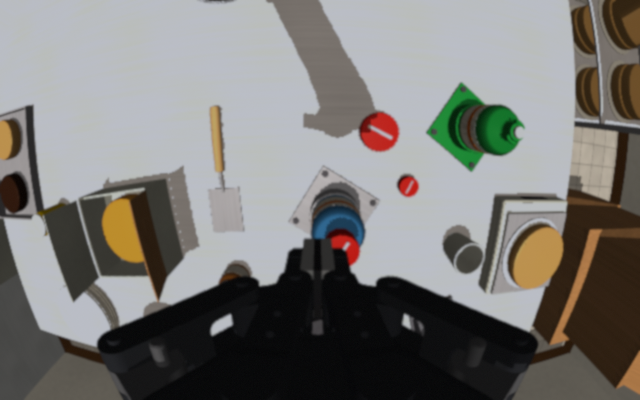

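View pics/b2.png

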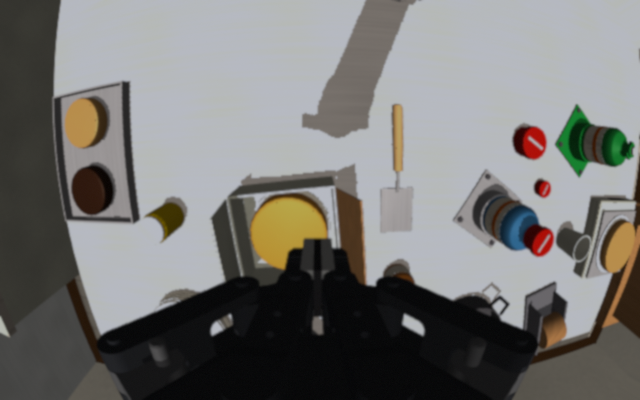

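```bash
cat > ov.py <<'E'
from h import *
def model(c,yaw,ti,to):
    Rz=R.from_euler('z',yaw,degrees=True).as_matrix()
    f=lambda P:(np.array(P)@Rz.T)+np.array([c[0],c[1],0])
    rim=f([[x,y,.09] for x,y in [(-.09,-.09),(.09,-.09),(.09,.09),(-.09,.09)]])
    bot=rim.copy();bot[:,2]=0
    fi=f([[-.087,.09,.0935],[.087,.09,.0935],[.087,.09-.1*np.cos(ti),.0935+.1*np.sin(ti)],[-.087,.09-.1*np.cos(ti),.0935+.1*np.sin(ti)]])
    fo=f([[-.087,-.09,.0975],[.087,-.09,.0975],[.087,-.09+.11*np.cos(to),.0975+.11*np.sin(to)],[-.087,-.09+.11*np.cos(to),.0975+.11*np.sin(to)]])
    return [(rim,(0,255,0)),(bot,(255,255,0)),(fi,(255,0,255)),(fo,(0,255,255))]
def draw(src,cam,ps,m,box,s,out):
    im=cv2.imread("pics/"+src+".png");x0,y0,x1,y1=box
    im=cv2.resize(im[y0:y1,x0:x1],None,fx=s,fy=s,interpolation=cv2.INTER_CUBIC)
    for P,c in m:
        q=((proj(cam,P,ps)-[x0-.5,y0-.5])*s).astype(np.int32);cv2.polylines(im,[q],True,c,1)
    return im
P1=(np.array([0.41958267, 0.18136547, 0.41978027]), np.array([ 1.79968618e+02, -2.90902037e-02, -1.79873213e+02]))
P2=(np.array([ 0.42076646, -0.15825983,  0.41980276]), np.array([ 1.79952467e+02, -6.90191467e-03, -1.79817157e+02]))
E
python3 - <<'E'
from ov import *
m=model((.551,-.2125),6.4,1.7,1.7)
a=draw("a_top","top",None,m,(330,165,430,245),4,"");b=draw("b2","wrist",P2,m,(200,160,380,290),2.5,"");c=draw("b1","wrist",P1,m,(40,160,210,310),2,"")
H=np.zeros((600,800,3),np.uint8);H[:320,:400]=a;H[:300,400:740]=c[:300,:340];H[325:600,:450]=b[:275,:450];cv2.imwrite("pics/ov1.png",H)
r=[ray("top",(245.6,210.5)),ray("wrist",(344,248),P1),ray("wrist",(539,239.5),P2),]
p=tri(r);print(p)
print(proj("wrist",p[0],P1),proj("top",p[0]))
for n,ps,s,bx,f in [("a_top",None,"top",(225,190,285,245),6),("b1",P1,"wrist",(280,150,400,280),3)]: pass
E
```

```text
(array([0.52498579, 0.21590477, 0.18241536]), [np.float64(0.004217770039948065), np.float64(0.0038518191824911535), np.float64(0.0007395565751158209)])
[[341.25762018 247.60272911]] [[244.19223126 210.55053424]]
```

View pics/ov1.png

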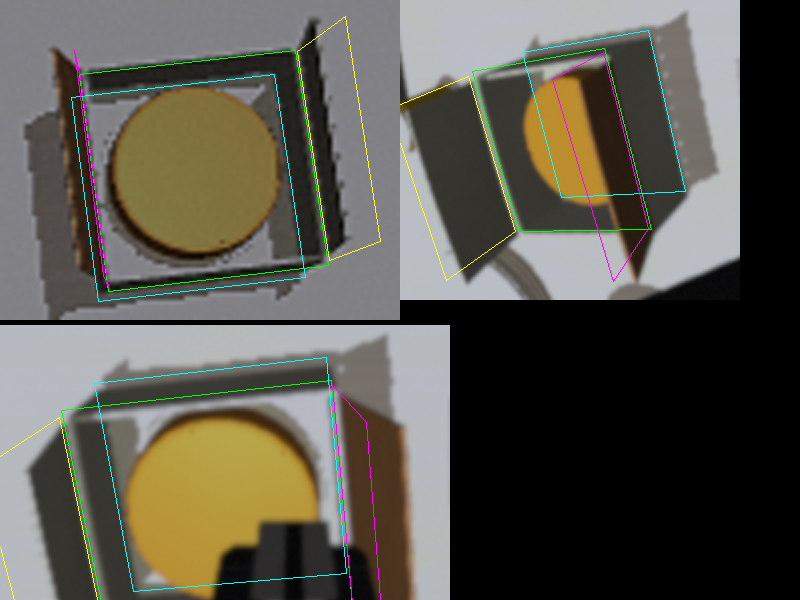

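```bash
cat >> h.py <<'E'
C=np.array([.551,-.2125]);YAW=6.4
def loc(x,y,z):
    a=np.radians(YAW);return [C[0]+x*np.cos(a)-y*np.sin(a),C[1]+x*np.sin(a)+y*np.cos(a),z]
E
python3 - <<'E'
from h import *
print(robot.tip_reach)
O=[180,0,96.4]; hz=.0935; t=robot.tip_reach
pt=lambda s,z: loc(0,.09-s+.011,hz+z+t)
def chk(): print(robot.current_tool_pos().round(3),robot.current_contact_force().round(1),robot.current_time_s())
robot.move_to(loc(0,.19,.33),O);chk()
robot.line_to(pt(-.075,.055),velocity=.2,f_stop=15);chk()
for w in [(0,.058),(.03,.052),(.0424,.0424),(.052,.03),(.058,.0155)]:
    if robot.line_to(pt(*w),velocity=.1,f_stop=12): print("stop",w)
chk()
print(robot.line_to(pt(.06,-.003),velocity=.04,f_stop=6));chk()
snap("top","c_top");snap("side","c_side")
robot.line_to(loc(0,.05,.30),velocity=.25);chk()
snap("top","c_top2")
E
```

```text
0.017
[ 0.53  -0.024  0.33 ] [-0.9  0.9  0.4] 7.5
[ 0.532 -0.038  0.167] [0.3 1.  0.5] 8.475
[ 0.546 -0.17   0.125] [ 0.   0.7 -0.8] 10.7583
False
[ 0.546 -0.172  0.107] [-0.9 -0.3 -0.1] 11.375
[ 0.545 -0.162  0.299] [ 0.2 -0.4 -0.3] 12.4
```

```bash
python3 - <<'E'
import cv2,numpy as np
a=cv2.imread("pics/c_top.png")[140:280,310:470];b=cv2.imread("pics/c_top2.png")[140:280,310:470];c=cv2.imread("pics/c_side.png")[130:270,270:430]
cv2.imwrite("pics/c_all.png",cv2.resize(np.hstack([a,b,c]),(800,233)))
E
```

```text
(no output)
```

View pics/c_all.png

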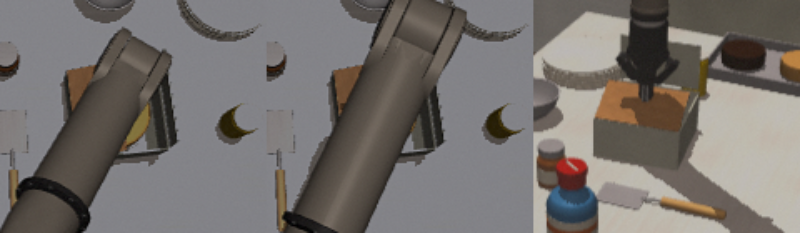

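```bash
python3 - <<'E'
from h import *
O=[180,0,96.4]
print(fingers and robot.current_finger_gap())
robot.line_to(loc(0,-.04,.36),velocity=.3)
robot.line_to(loc(0,-.21,.33),velocity=.3)
im,p=snap("wrist","d1");print([x.tolist() for x in p]);snap("side","d_side");print(robot.current_time_s())
from ov import model,draw
m=model((.551,-.2125),6.4,0.0,1.5)
H=np.hstack([draw("d1","wrist",p,m,(150,0,550,400),1.5,"")[:,:]]);cv2.imwrite("pics/d_ov.png",H)
E
```

```text
0.002552435721566713
[[0.5753026548720696, -0.419149049615807, 0.32915620826505365], [179.99998634961844, -0.16881922923863285, 96.5399270575593]]
13.7833
```

View pics/d_ov.png

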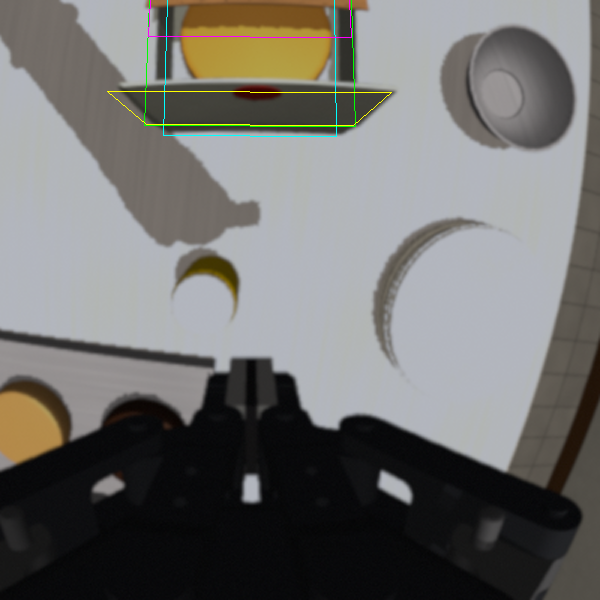

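View pics/d_side.png

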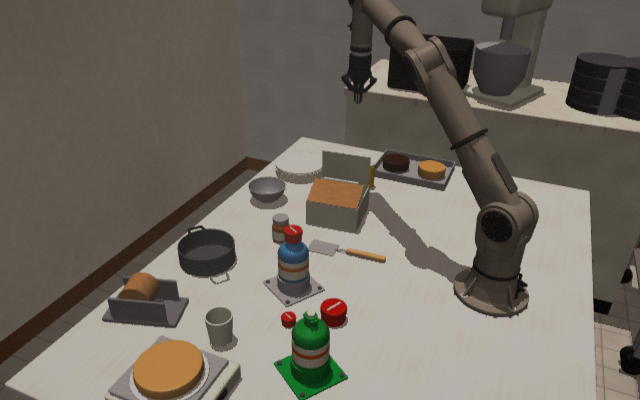

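```bash
python3 - <<'E'
from h import *
from ov import model,draw
p=(np.array([0.5753026548720696, -0.419149049615807, 0.32915620826505365]), np.array([179.99998634961844, -0.16881922923863285, 96.5399270575593]))
for t in [0,.1,.2,.3,.4,.5]:
    e=model((.551,-.2125),6.4,t,1.5)[2][0][2:]
    print(t,proj("wrist",e,p).round(1).tolist(),proj("side",e).round(1).tolist())
a=draw("d1","wrist",p,model((.551,-.2125),6.4,.2,1.5),(200,0,420,100),3,"")
b=draw("d_side","side",None,model((.551,-.2125),6.4,.2,1.5),(290,140,390,240),4,"");b0=draw("d_side","side",None,[],(290,140,390,240),4,"")
H=np.zeros((600,800,3),np.uint8);H[:200,:660]=a[:200];H[200:,:400]=b;H[200:,400:]=b0;cv2.imwrite("pics/d_ov2.png",H)
E
```

```text
0 [[384.1, 24.4], [248.6, 24.1]] [[316.1, 185.9], [364.4, 193.7]]
0.1 [[385.7, 21.8], [247.0, 21.5]] [[316.1, 183.5], [364.5, 191.2]]
0.2 [[387.4, 18.4], [245.3, 18.0]] [[316.0, 181.2], [364.6, 188.9]]
0.3 [[389.0, 14.1], [243.6, 13.8]] [[315.9, 179.0], [364.6, 186.7]]
0.4 [[390.7, 9.1], [242.0, 8.7]] [[315.6, 177.1], [364.6, 184.7]]
0.5 [[392.3, 3.2], [240.4, 2.9]] [[315.3, 175.3], [364.5, 182.9]]
```

View pics/d_ov2.png

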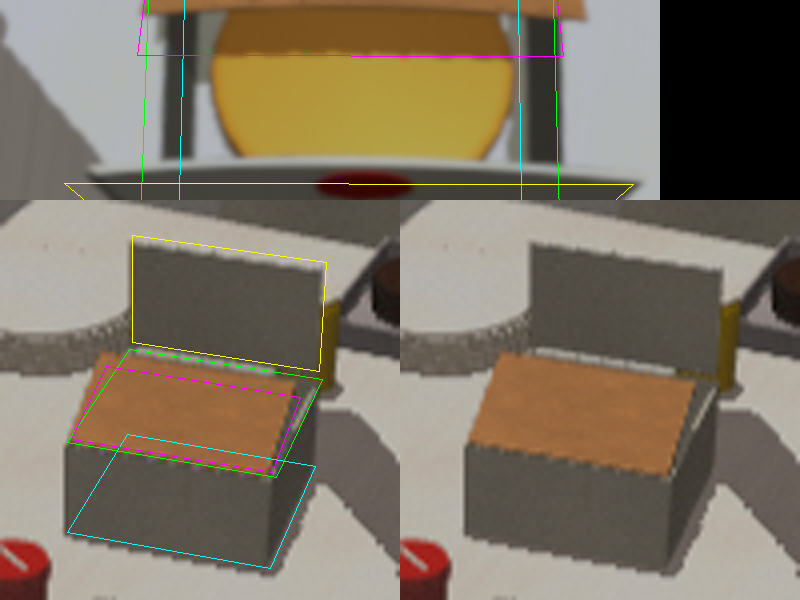

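```bash
python3 - <<'E'
from ov import *
H=np.hstack([draw("c_side","side",None,model((.551,-.2125),6.4,t,1.5),(290,140,390,240),4,"") for t in (0,.4)]);cv2.imwrite("pics/d_ov3.png",H)
H=np.hstack([draw("c_top","top",None,model((.551,-.2125),6.4,t,1.5),(330,165,430,265),4,"") for t in (0,.4)]);cv2.imwrite("pics/d_ov4.png",H)
E
```

```text
(no output)
```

View pics/d_ov3.png

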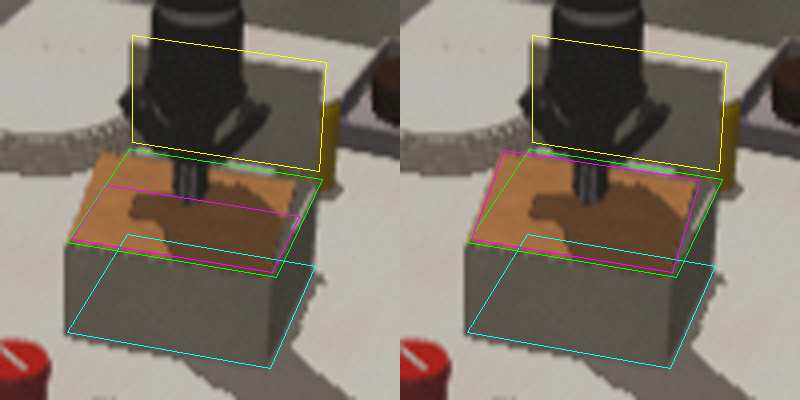

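View pics/d_ov4.png

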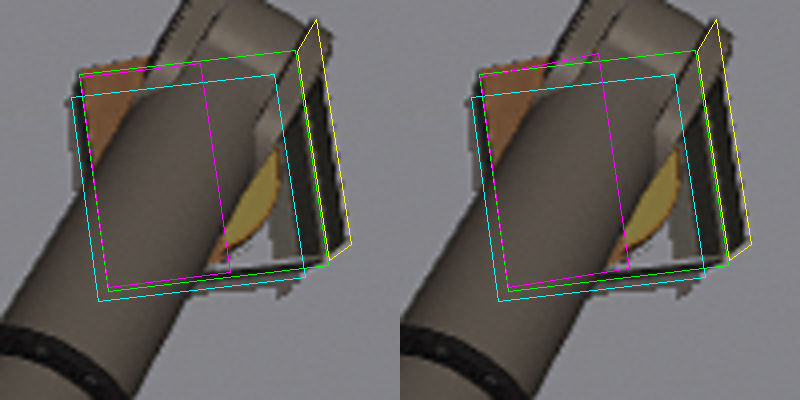

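```bash
python3 - <<'E'
from h import *
for z in (.09,.1,.11,.12): print(z,((proj("side",[.546,-.172,z])-[290,140])*4).round(1))
print(robot.current_tool_pos())
im=cv2.imread("pics/c_side.png")[150:210,300:380];cv2.imwrite("pics/d5.png",cv2.resize(im,None,fx=9,fy=9,interpolation=cv2.INTER_CUBIC))
E
```

```text
0.09 [[184.8 229.8]]
0.1 [[185.2 219.6]]
0.11 [[185.6 209.3]]
0.12 [[186.1 198.9]]
[ 0.57596867 -0.41822817  0.33099104]
```

View pics/d5.png

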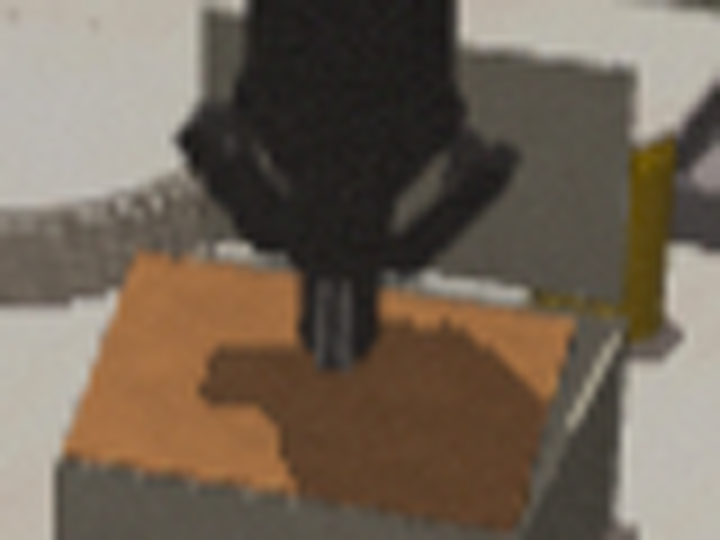

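```bash
python3 - <<'E'
from h import *
for z in (.30,.314,.331,.345): print(z,proj("side",[.576,-.418,z]).round(1))
im=cv2.imread("pics/d_side.png")[40:115,320:400];cv2.imwrite("pics/d6.png",cv2.resize(im,None,fx=7,fy=7,interpolation=cv2.INTER_CUBIC))
E
```

```text
0.3 [[355.8 114.3]]
0.314 [[356.  110.6]]
0.331 [[356.3 106.1]]
0.345 [[356.5 102.3]]
```

View pics/d6.png

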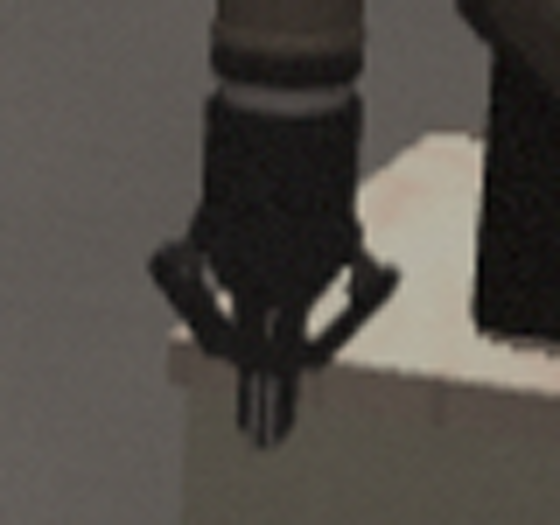

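```bash
python3 - <<'E'
from h import *
T=np.array(vision.calibration("wrist")["T_tool_cam"])
I=(np.zeros(3),np.array([0,0,0.]))
for z in (-.03,-.02,-.01,0,.01,.017,.03): print(z,proj("wrist",[[0,0,z],[.011,0,z]],I).round(1).tolist())
for z in (.19,.2,.217): print(z, proj("side",[.23,.5,z]))
E
```

```text
-0.03 [[316.1, 269.3], [316.1, 247.5]]
-0.02 [[316.1, 260.0], [316.1, 239.2]]
-0.01 [[316.2, 251.7], [316.2, 231.9]]
0 [[316.2, 244.2], [316.2, 225.4]]
0.01 [[316.3, 237.6], [316.3, 219.6]]
0.017 [[316.3, 233.3], [316.3, 215.9]]
0.03 [[316.3, 226.2], [316.3, 209.7]]
0.19 [[359.3006939  332.02816204]]
0.2 [[359.57504374 328.45987469]]
0.217 [[360.04742545 322.31591749]]
```

```bash
python3 - <<'E'
import cv2
im=cv2.imread("pics/b2.png")[180:330,240:400];cv2.imwrite("pics/b3.png",cv2.resize(im,None,fx=4,fy=4,interpolation=cv2.INTER_CUBIC))
im=cv2.imread("pics/a_side.png")[240:340,310:420];cv2.imwrite("pics/b4.png",cv2.resize(im,None,fx=5,fy=5,interpolation=cv2.INTER_CUBIC))
E
```

```text
(no output)
```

View pics/b3.png

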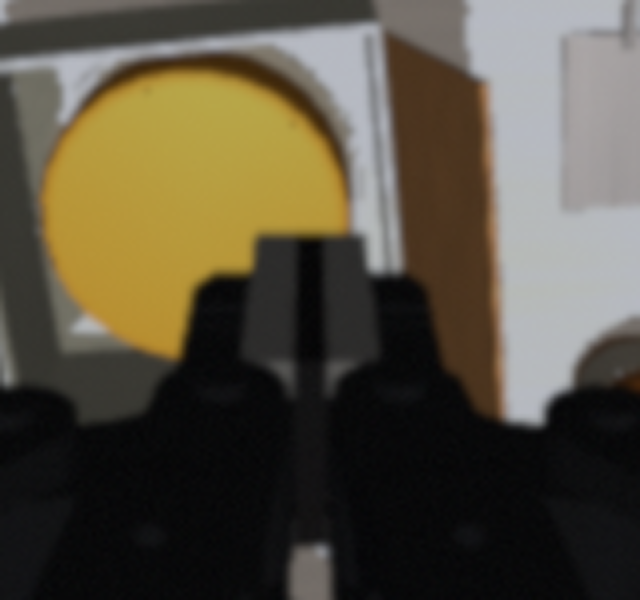

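View pics/b4.png

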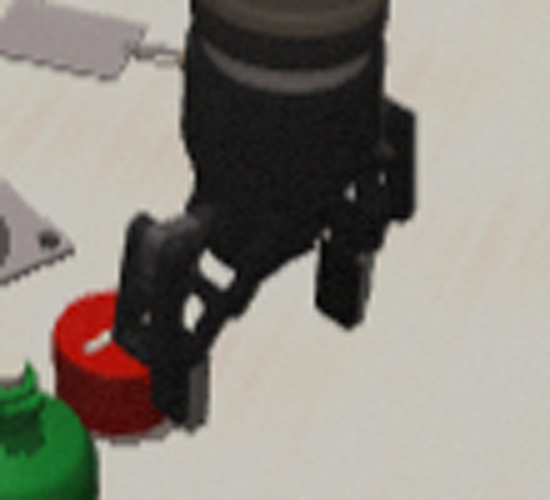

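```bash
python3 - <<'E'
from h import *
O=[180,0,96.4]
def chk(): print(robot.current_tool_pos().round(4),robot.current_contact_force().round(1),robot.current_time_s())
robot.line_to(loc(0,-.04,.35),velocity=.35)
robot.line_to(loc(0,.041,.14),velocity=.3,f_stop=10);chk()
print(robot.line_to(loc(0,.039,.068),velocity=.04,f_stop=4));chk()
snap("side","e_side");
robot.line_to(loc(0,.041,.35),velocity=.35);chk()
robot.line_to(loc(0,-.21,.32),velocity=.35);chk()
im,p=snap("wrist","e1");snap("side","e_side2");print([x.tolist() for x in p])
from ov import model,draw
m=model((.551,-.2125),6.4,0.0,1.5)
a=draw("e1","wrist",p,m,(200,0,420,100),3,"")
H=np.zeros((600,800,3),np.uint8);H[:200,:660]=a[:200]
for i,n in enumerate(["e_side","e_side2"]): H[200:,400*i:400*i+400]=draw(n,"side",None,m,(290,140,390,240),4,"")
cv2.imwrite("pics/e_ov.png",H)
E
```

```text
[ 0.5471 -0.1743  0.1414] [ 0.4 -0.3  0.3] 15.325
True
[ 0.5466 -0.1735  0.079 ] [-1.6  0.1  6.6] 16.6917
[ 0.5458 -0.1713  0.3481] [ 1.  -0.6 -0.8] 17.6667
[ 0.5747 -0.42    0.3189] [0.1 0.5 1.4] 18.5417
[[0.5746648962384223, -0.41999440806860694, 0.31887666680567583], [-179.8373150219301, -0.18434470624915425, 96.44361615448875]]
```

View pics/e_ov.png

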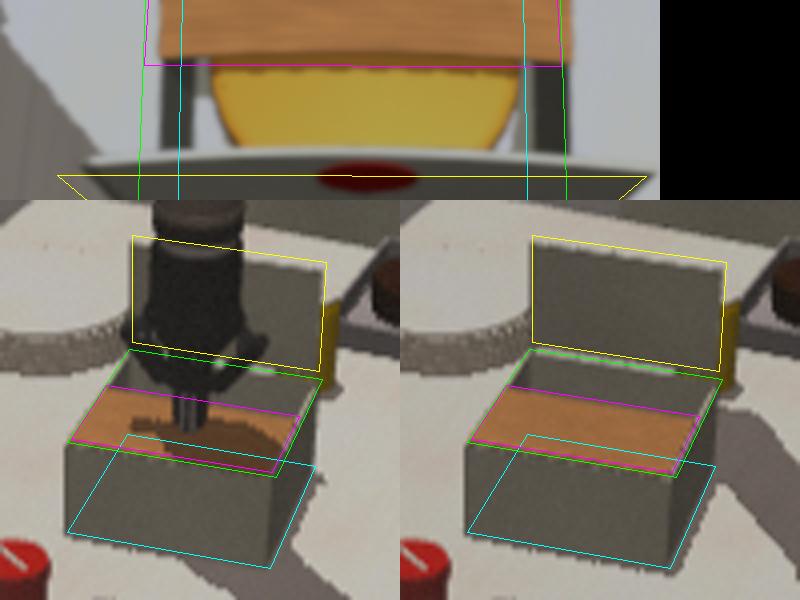

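```bash
python3 - <<'E'
from h import *
hz=.0975;t=-.012
pt=lambda s,z: loc(0,-.09+s-.011,hz+z+t)
def chk(): print(robot.current_tool_pos().round(4),robot.current_contact_force().round(1),robot.current_time_s())
robot.line_to(pt(-.075,.07),velocity=.3,f_stop=15);chk()
for w in [(0,.068),(.034,.06),(.049,.049),(.06,.034),(.067,.0175)]:
    if robot.line_to(pt(*w),velocity=.12,f_stop=12): print("stop",w)
chk()
print(robot.line_to(pt(.069,-.014),velocity=.04,f_stop=4));chk()
robot.line_to(loc(0,-.03,.30),velocity=.35)
robot.move_to([.42,.10,.36],[180,0,180]);snap("side","f_side");snap("top","f_top");im,p=snap("wrist","f1");print([x.tolist() for x in p])
from ov import model,draw
m=model((.551,-.2125),6.4,0.0,0)
H=np.zeros((600,800,3),np.uint8);H[:400,:400]=draw("f_side","side",None,m,(290,140,390,240),4,"");H[:400,400:]=draw("f_top","top",None,m,(330,165,430,265),4,"");cv2.imwrite("pics/f_ov.png",H)
chk()
E
```

```text
[ 0.5719 -0.3873  0.1578] [-0.4 -0.4  0.1] 19.3583
[ 0.5545 -0.2461  0.1028] [ 0.2 -0.3  0.3] 21.4917
True
[ 0.555  -0.2453  0.083 ] [-1.5  0.2  6. ] 22.05
[[0.42059399246320894, 0.09861161118379526, 0.3596608109623668], [-179.9492855434104, -0.022752684517072887, 179.79331355243826]]
[0.4206 0.0988 0.3597] [-0.1  0.7 -0.5] 24.3667
```

View pics/f_ov.png

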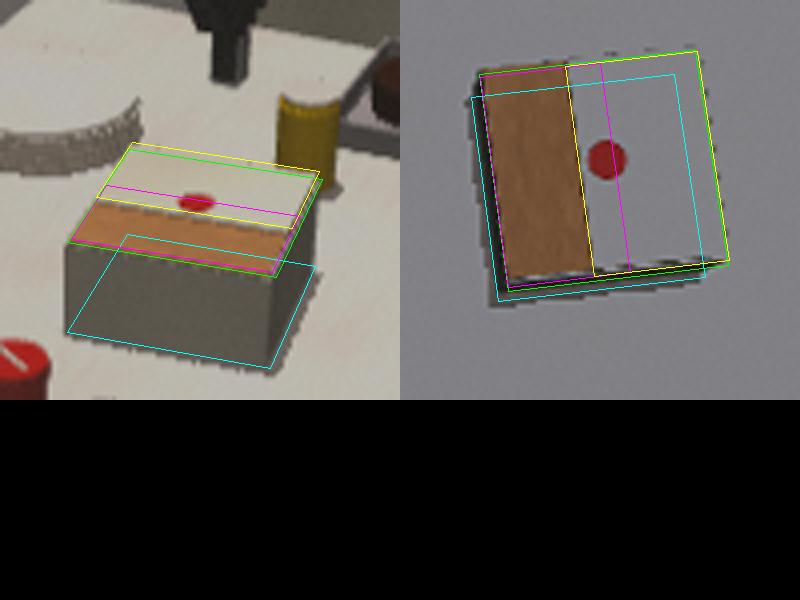

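View pics/f1.png

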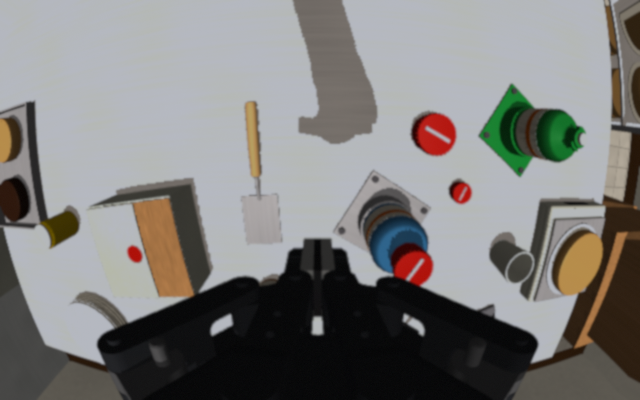

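```bash
python3 - <<'E'
from h import *
c=np.array([.525,.213]);y=67;d=np.array([np.cos(np.radians(y)),np.sin(np.radians(y))]);n=np.array([-d[1],d[0]])
for i,(a,b,z) in enumerate([(.10,.04,.32),(.10,-.04,.32)]):
    q=c-d*a+n*b
    robot.move_to([*q,z],[180,0,y])
    if i==0: fingers.gripper_to(1.0)
    robot.pause(.15)
    im,p=snap("wrist",f"g{i}");print([x.tolist() for x in p])
    print([(np.round(r["rect"],1).tolist(),round(r["p"],2)) for r in recognise("cap","wrist")])
print(np.round(robot.current_joint_positions(),0),robot.current_time_s())
E
python3 -c "
import cv2,numpy as np
a=cv2.imread('pics/g0.png');b=cv2.imread('pics/g1.png')
cv2.imwrite('pics/g.png',np.hstack([a[60:340,150:550],b[60:340,150:550]]))"
```

```text
[[0.44906874426079263, 0.13658764674107612, 0.3199840940822653], [-179.99504503978062, 0.0005141510656575085, 66.99860217965332]]
[([272.4, 29.8, 26.6, 25.1], 0.88), ([230.2, 95.7, 49.0, 49.9], 0.71), ([362.3, 85.3, 55.8, 58.2], 0.58)]
[[0.5220738114838901, 0.10638050228620355, 0.3200863418626355], [-179.94875077091697, -0.045470892215443995, 67.10700841871504]]
[([180.6, 99.2, 46.0, 50.1], 0.98), ([275.6, 85.7, 56.7, 54.9], 0.78), ([464.2, 349.8, 11.8, 16.8], 0.68), ([222.8, 36.0, 25.0, 21.7], 0.6)]
[-40.  15.  35.  78.  -9.  89. -28.] 27.7917
```

View pics/g.png

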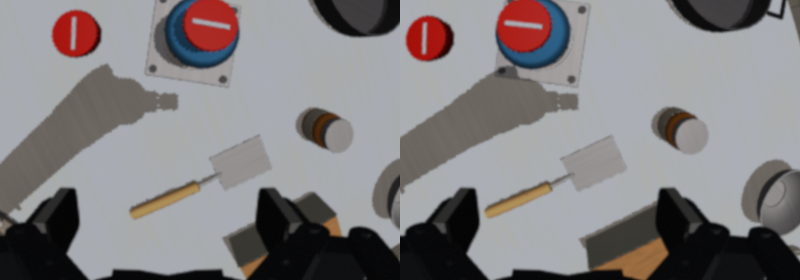

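```bash
python3 - <<'E'
from h import *
PS=[(np.array([0.44906874426079263, 0.13658764674107612, 0.3199840940822653]),np.array([-179.99504503978062, 0.0005141510656575085, 66.99860217965332])),
(np.array([0.5220738114838901, 0.10638050228620355, 0.3200863418626355]),np.array([-179.94875077091697, -0.045470892215443995, 67.10700841871504]))]
rays=[];Z=[]
for i,(x,y) in enumerate([(362,85),(275,85)]):
    im=cv2.imread(f"pics/g{i}.png");h=im[y-42:y+42,x-42:x+42].astype(int)
    w=(h.min(2)>150).astype(np.uint8); red=((h[:,:,2]>120)&(h[:,:,1]<90)).astype(np.uint8)
    k,l,s,ce=cv2.connectedComponentsWithStats(red); j=1+s[1:,4].argmax(); cnt=cv2.findContours((l==j).astype(np.uint8),0,1)[0][0]; hull=cv2.convexHull(cnt)
    m=np.zeros_like(w);cv2.fillPoly(m,[hull],1);m=cv2.erode(m,np.ones((5,5)));ys,xs=np.nonzero(w*m)
    u=(xs.mean()+x-42,ys.mean()+y-42);e=cv2.fitEllipse(hull);print(u,len(xs),(e[0][0]+x-42,e[0][1]+y-42),e[1])
    rays.append(ray("wrist",u,PS[i]));Z.append(u)
p=tri(rays);print(p);print([atz("wrist",Z[i],.197,PS[i]).round(4) for i in (0,1)])
a=np.linspace(0,2*np.pi,40);q=p[0]
out=[]
for i in (0,1):
    c=atz("wrist",Z[0],.197,PS[0])/2+atz("wrist",Z[1],.197,PS[1])/2
    im=cv2.imread(f"pics/g{i}.png");im=cv2.resize(im[40:140,220:420],None,fx=4,fy=4,interpolation=cv2.INTER_CUBIC)
    for z,r,col in [(.197,.025,(0,255,0)),(.142,.036,(255,255,0)),(0,.065*1.414,(0,255,255))]:
        P=np.c_[c[0]+r*np.cos(a),c[1]+r*np.sin(a),a*0+z];cv2.polylines(im,[((proj("wrist",P,PS[i])-[219.5,39.5])*4).astype(np.int32)],True,col,1)
    out.append(im[:300])
cv2.imwrite("pics/g_ov.png",np.vstack(out))
E
```

```text
(np.float64(360.86315789473684), np.float64(83.31578947368422)) 95 (360.6257781982422, 83.69855499267578) (52.36558151245117, 54.409698486328125)
(np.float64(273.55445544554453), np.float64(84.31683168316832)) 101 (273.48181915283203, 84.5416145324707) (52.50657653808594, 54.32057189941406)
(array([0.52522663, 0.2146477 , 0.19544577]), [np.float64(0.00013282271094726755), np.float64(0.00013282271094750686)])
[array([0.525 , 0.2147, 0.197 ]), array([0.5253, 0.2143, 0.197 ])]
```

View pics/g_ov.png

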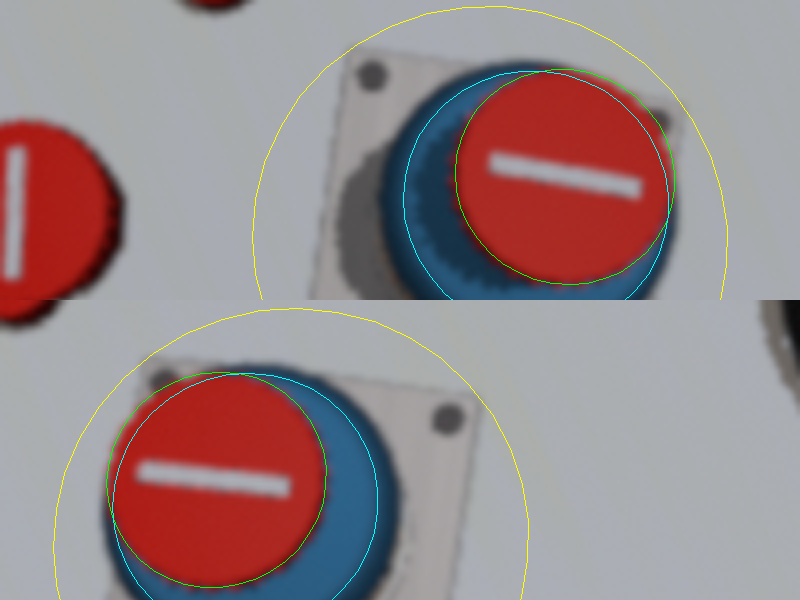

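```bash
python3 - <<'E'
from h import *
for y in (67,152):
  q=robot.inverse_kinematics([.5252,.2146,.15],[180,0,y]);print(y,None if q is None else np.round(q,0))
robot.move_to([.5252,.2146,.24],[180,0,67])
print(robot.line_to([.5252,.2146,.156],velocity=.12,f_stop=8),robot.current_tool_pos(),robot.current_contact_force())
im,_=snap("side","h_side");print(robot.current_time_s())
cv2.imwrite("pics/h.png",cv2.resize(im[190:290,240:350,::-1],None,fx=6,fy=6,interpolation=cv2.INTER_CUBIC))
print([ (z,((proj("side",[.5252,.2146,z])-[240,190])*6).round(0)) for z in (.142,.165,.183,.197)])
E
```

```text
67 [-46.  24.  30.  91. -13.  69. -36.]
152 [-37.  23.  18.  90.  -7.  68.  44.]
False [0.52614292 0.21441361 0.15709731] [-0.1078686  -0.29691547  0.44359372]
29.2917
[(0.142, array([[311., 333.]])), (0.165, array([[310., 291.]])), (0.183, array([[310., 258.]])), (0.197, array([[310., 232.]]))]
```

View pics/h.png

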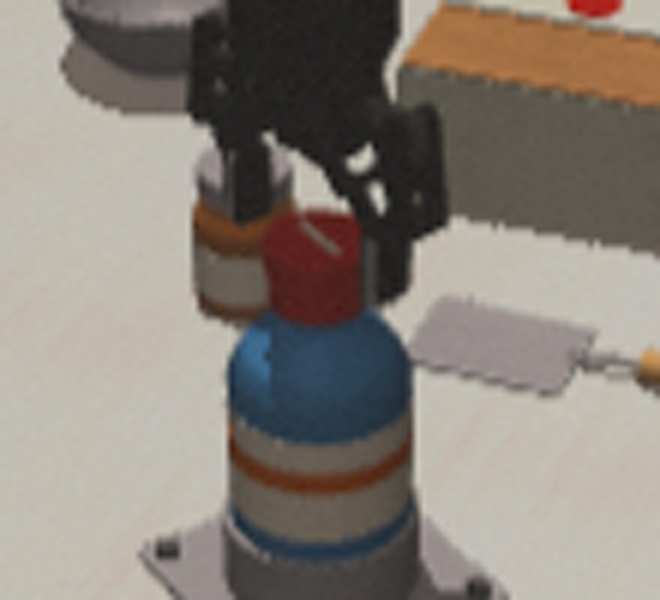

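```bash
python3 - <<'E'
from h import *
def chk(): print(robot.current_tool_pos().round(4),robot.current_contact_force().round(1),robot.current_finger_gap(),robot.current_time_s())
robot.line_to([.5252,.2146,.150],velocity=.08,f_stop=8);chk()
fingers.gripper_to(0.0,force=70);chk()
im,_=snap("side","i_side")
cv2.imwrite("pics/i.png",cv2.resize(im[190:290,240:350,::-1],None,fx=6,fy=6,interpolation=cv2.INTER_CUBIC))
E
```

```text
[0.525  0.2146 0.1499] [ 0.4 -0.4 -0.5] 0.9994757952072668 29.5417
[0.5253 0.2147 0.1505] [-0.6  0.1  3.1] 0.561881550994701 29.9833
```

View pics/i.png

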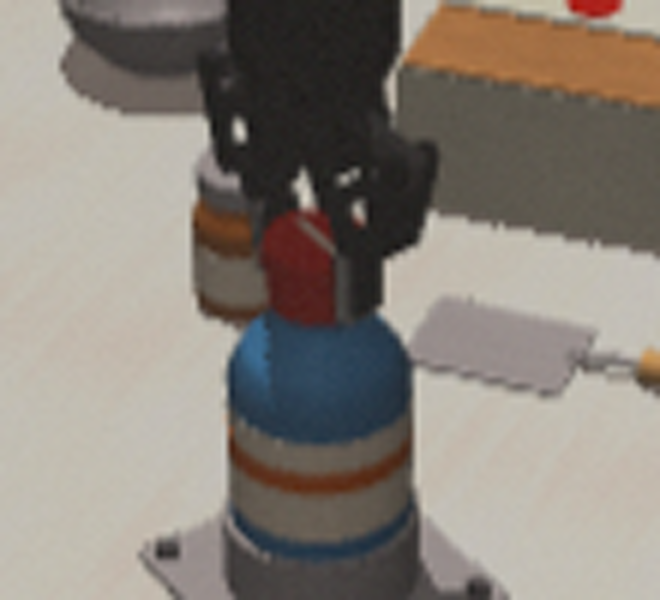

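```bash
python3 - <<'E'
from h import *
def chk(): print(robot.current_tool_pos().round(4),robot.current_eef_rot().round(1),robot.current_contact_force().round(1),robot.current_torque().round(2),robot.current_finger_gap(),robot.current_time_s())
for z in (.147,.145):
    print(robot.line_to([.5252,.2146,z],velocity=.02,f_stop=20));robot.pause(.2);chk()
E
```

```text
False
[0.5254 0.2147 0.1478] [180.  -0.  67.] [-3.   0.2  6.5] [-0.12  0.48 -0.03] 0.5653154146378833 30.5333
False
[0.5254 0.2147 0.1463] [ 1.8e+02 -1.0e-01  6.7e+01] [-2.4 -0.5  8.2] [-0.17  0.64  0.04] 0.5674393978025148 30.9833
```

```bash
python3 - <<'E'
from h import *
def chk(): print(robot.current_tool_pos().round(4),robot.current_eef_rot().round(1),np.mean([robot.current_contact_force() for _ in range(3)],0).round(1),robot.current_torque().round(2),robot.current_finger_gap(),robot.current_time_s())
print(robot.line_to([.5252,.2146,.1432],velocity=.02,f_stop=20));robot.pause(.2);chk()
im,_=snap("side","j_side")
cv2.imwrite("pics/j.png",cv2.resize(im[190:290,240:350,::-1],None,fx=6,fy=6,interpolation=cv2.INTER_CUBIC))
E
```

```text
False
[0.5254 0.2147 0.1449] [ 1.8e+02 -1.0e-01  6.7e+01] [-4.5 -1.1 11.2] [-0.21  0.78 -0.03] 0.5676987410200977 31.4333
```

View pics/j.png

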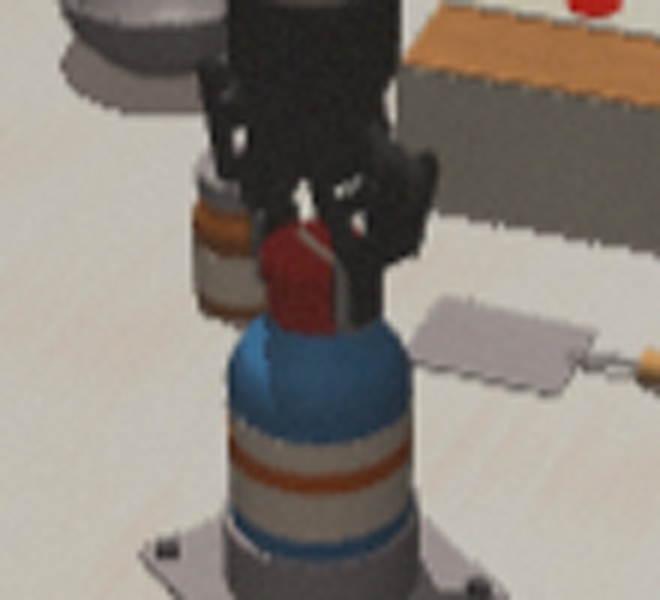

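```bash
python3 - <<'E'
from h import *
def chk(): print(robot.current_tool_pos().round(4),robot.current_eef_rot().round(1),robot.current_contact_force().round(1),robot.current_torque().round(2),round(robot.current_finger_gap(),3),robot.current_time_s())
for y in np.linspace(67,153,7)[1:]:
    robot.move_to([.5252,.2146,.1432],[180,0,float(y)]);chk()
im,_=snap("side","k_side")
cv2.imwrite("pics/k.png",cv2.resize(im[190:290,240:350,::-1],None,fx=6,fy=6,interpolation=cv2.INTER_CUBIC))
E
```

```text
[0.5265 0.2152 0.1453] [179.8  -0.2  81.4] [-2.5  0.7  9.7] [-0.06  0.46  0.04] 0.562 31.8167
[0.5263 0.2159 0.1453] [179.8  -0.2  95.7] [-2.6  0.9  9.6] [0.07 0.41 0.05] 0.568 32.15
[0.5258 0.2162 0.1452] [ 1.798e+02 -1.000e-01  1.101e+02] [-2.2  1.1  9.5] [ 0.12  0.63 -0.04] 0.565 32.4833
[0.5255 0.216  0.1451] [ 1.798e+02 -1.000e-01  1.244e+02] [-3.5  0.2 10.3] [0.06 0.7  0.06] 0.566 32.8167
[0.5254 0.2157 0.145 ] [179.9  -0.  138.7] [-3.1  0.8  9.2] [-0.06  0.69  0.05] 0.562 33.15
[0.5256 0.2153 0.1451] [179.9   0.  153. ] [-3.1 -1.6 10. ] [-0.12  0.64 -0.03] 0.565 33.4833
```

View pics/k.png

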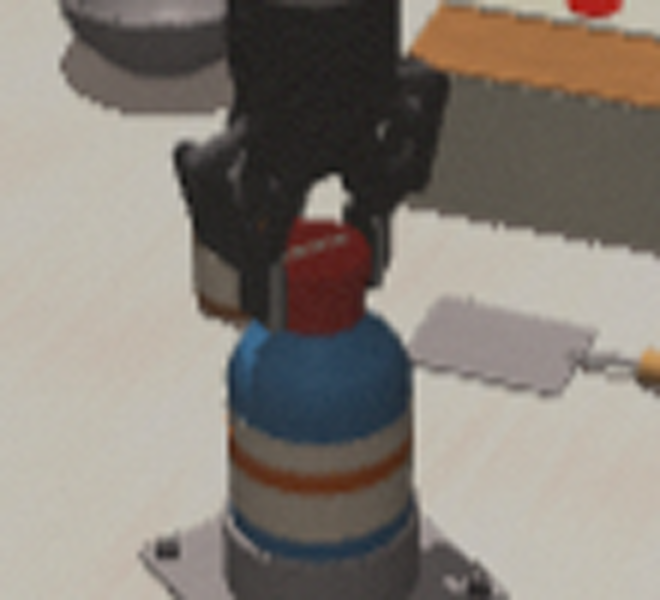

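```bash
python3 - <<'E'
from h import *
def ang(pts,z):
    a,b=[atz("side",(np.array(p)/6+[240,190]),z) for p in pts];d=b-a;return np.degrees(np.arctan2(d[1],d[0]))%180,np.linalg.norm(d)
print(ang([(300,225),(340,252)],.197),ang([(288,256),(345,236)],.191))
E
```

```text
(np.float64(154.44665775834304), np.float64(0.02866664149701304)) (np.float64(57.769178055944934), np.float64(0.03016194538708973))
```

```bash
python3 - <<'E'
from h import *
def chk(): print(robot.current_tool_pos().round(4),robot.current_eef_rot().round(1),robot.current_contact_force().round(1),round(robot.current_finger_gap(),3),robot.current_time_s())
for z in (.155,.165,.18): print(robot.line_to([.5252,.2146,z],velocity=.06));chk()
robot.line_to([.5252,.2146,.222],velocity=.08);robot.pause(.4);chk()
im,_=snap("side","l_side")
cv2.imwrite("pics/l.png",cv2.resize(im[170:290,240:380,::-1],None,fx=5,fy=5,interpolation=cv2.INTER_CUBIC))
snap("top","l_top");snap("wrist","l_w");print(robot.current_dq())
E
```

```text
False
[0.5251 0.2143 0.1545] [-180.   -0.  153.] [ 1.2 -0.2 -0.4] 0.561 33.8833
False
[0.5256 0.2147 0.1653] [180.   0. 153.] [ 0.2  0.5 -0. ] 0.561 34.2
False
[0.5257 0.2147 0.1807] [1.799e+02 1.000e-01 1.530e+02] [ 0.1  1.2 -0.1] 0.564 34.6
[0.5251 0.2145 0.2217] [-180.   -0.  153.] [-1.  -0.1  0.5] 0.563 35.675
[-0.06647697 -0.06303703  0.04159348 -0.03349289 -0.05903007  0.04085671
  0.0091145 ]
```

View pics/l.png

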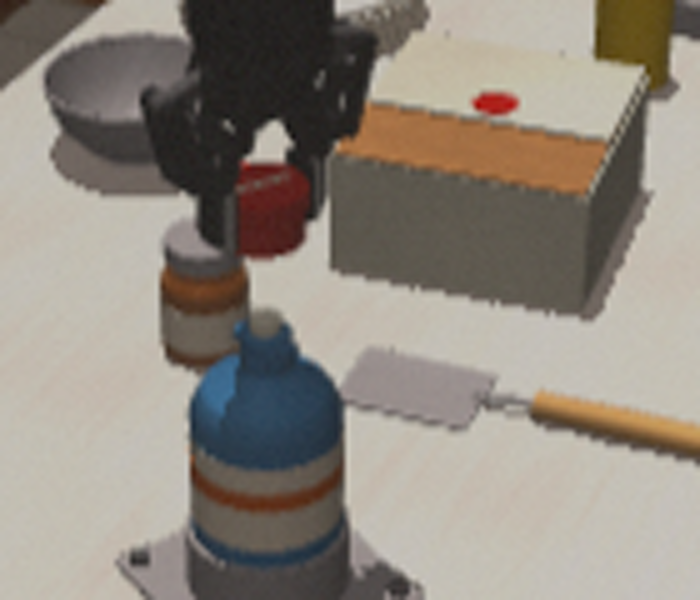

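View pics/l_top.png

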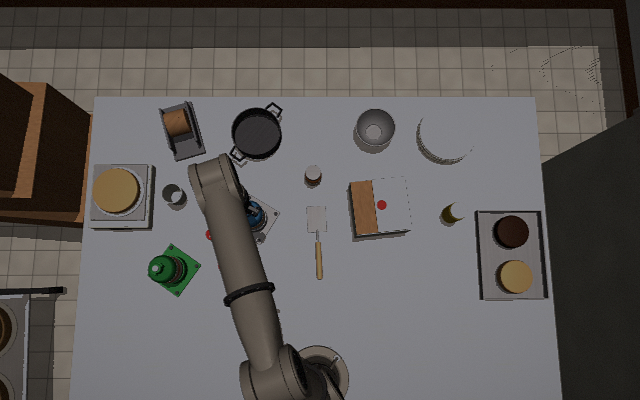

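View pics/l_side.png

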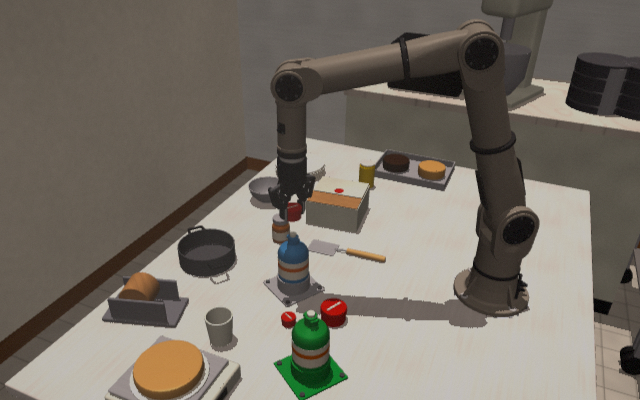

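```bash
python3 - <<'E'
from h import *
workorder.close_job(); print(robot.current_time_s(),robot.current_tool_pos(),robot.current_finger_gap())
E
```

```text
the job is handed in; nothing more can be done
the job is handed in; nothing more can be done
```

I did every step of the task and handed the job in at about 35.7 s. No verdict came back, so the result rests on my own last checks.

- **Flaps:** The first push left the brown inner flap about 0.4 rad open, because the closed fingertips stand roughly 12 mm behind the TCP, not the stated 17 mm ahead of it. I saw this in the pictures while the outer flap was still up and pressed the inner one down again until a force stop. I then closed the white outer flap. In the side and top views both lie flat against the projected model, and they still looked flat in the last pictures.
- **Cap:** I measured its top at (0.525, 0.215, 0.195); the text gives 0.197 m for that height. I gripped it at 70 N and pressed it about 5–6 mm down, at 10–11 N. I then turned the tool 86° counter-clockwise; the white bar on the cap showed about 83°. It lifted off with no resistance.
- **Final state:** The gripper gap stayed at 0.56, so the cap is still held. It is level, over the bottle's axis and nearly still. I estimate its centre about 74 mm above the mouth, which leaves about 58 mm of clear air. A rougher reading from the side picture gave 45–55 mm, still within the limits.
- **Other things on the bench:** The spatula, jar, cup, can and look-alikes appear unmoved in the last side and top pictures.

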